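# Index the drilling jig by one hole and clamp its table

### The job

The collar on the drilling jig is ready for its next seat. Press the spring plunger at the end of the table's swing arm in, swing the arm anticlockwise (seen from above) to the very next index hole, no further, and let the plunger snap out home into it. Then push the clamp lever at the middle clockwise right round to its stop, so that the table is locked for drilling; leave the loose tools on the bench lying where they are.

Things in the scene. Friction and masses are not known exactly. Their poses are not given: they have to be found in the camera images.
- index_jig: Drilling jig screwed to the bench: round dark grey cast base, 188 mm across, 10 mm thick, a tab on two sides. Origin: centre of its underside, on the table's upright axis, at bench height. z up; x points from the axis to the drill guide's post. Angles given below run about z from this x, anticlockwise seen from above.
- guide_tip (a point): Lower end of the drill guide's brass bush, 13 mm thick, 67 mm high, 42 mm from the axis along the jig's x, over the work. The bush hangs from a flat bar (16 mm wide, 91 to 106 mm high) that runs outward along x to a round post 16 mm thick, 130 mm from the axis. All fixed.
- next_hole (a point): Top centre of the next index hole, 74 mm from the axis, 44 mm high, at angle -1.306 rad. It is one of 12 round holes, 13 mm wide, 30 degrees (0.5236 rad) apart in the fixed index plate, a flat steel ring 172 mm across and 8 mm thick below the table.
- table (a joint): Turn of the rotary table, rad, growing anticlockwise seen from above. Starts near 0 in one hole; the next hole is at 0.5236; play 0.02 either way. Steel disc 124 mm across carrying a flat ring-shaped workpiece (top 61 mm high) and one swing arm reaching 116 mm from the axis, top 56 mm high, which at 0 points along angle -1.83 rad. Needs 1 to 2 N at the button and stays where left.
- plunger (a joint): Travel of the spring plunger at the arm's outer end, m: 0 out (home, pin up in a hole), 0.009 pressed fully in (down). A foot below the plate carries the pin; it is clear of the hole from 0.006 on. Let go between holes, the plunger stays at 0.006, pin sliding under the plate, and snaps out to 0 by itself when the next hole arrives. 3.8 N to start, 6.5 N fully in.
- button (a point): Centre of the top of the plunger's brass button, 98 mm from the axis, 25 mm across, 68 mm high when out, 59 fully in; moves with the arm. On each side of it along the swing stands an upright steel cheek of the arm's fork, by which a fingertip can push the arm: 46 mm clear between them, each 6 mm thick, 30 mm long, top 86 mm high; open above, inward and outward.
- clamp_lever (a joint): Swing of the clamp lever on the stud at the table's middle, rad: starts slack, 0 to 0.25, and grows clockwise seen from above to its stop at 1.2, fully tight; from about 0.65 it presses a washer on the table and locks it. Needs 2 to 3 N at its ball, stays where left. At 0 it points along angle 3.55 rad.
- lever_ball (a point): Centre of the black ball, 19 mm across, at the end of the clamp lever, 64 mm from the axis, 91.5 mm high. The lever rod, 8 mm thick, rises to it from the hub. Below it lies the work, top at 61 mm.
- tweezers: Loose steel tweezers, 149 mm long along y, 12 x 10 mm, lying beside the jig; origin at the middle of the underside. A bystander.
- loupe: Loose folding loupe, 27 x 54 x 14 mm; origin at the middle of the underside. A bystander.
- dap_punch_a: Loose steel doming punch, thinner one, 71 mm long along y, 10 mm thick, lying close to the jig; origin at the middle of the underside. A bystander.
- dap_punch_b: Loose steel doming punch, thicker one, 71 mm long along y, 15 mm thick; origin at the middle of the underside. A bystander.
- bead_tin: Loose round aluminium tin with screw lid, 56 mm across, 44 mm high; origin at the centre of the underside. A bystander.

How it is judged:
By the outcome, as a careful person would: the job done as asked, in the order asked, and still so for the second after the job is handed in, with the robot touching nothing.
It also fails if it takes over 61 s, if anything falls off the work surface, if the arm or the gripper's body presses on something with over 40 N, if the wrist force passes 120 N, or if a joint passes its speed limit or range.

### The arm

A 6-joint arm with a two-finger parallel gripper is mounted at the origin on the work surface; the furniture and walls round the work are solid. World frame = base frame: x ahead of the robot, y to its left, z up, the work surface at z = 0. Lengths are in m, angles in rad, forces in N, time in s.
With the tool pointing down it reaches from about 0.375 to 0.9 m from the base axis. Payload 3.1 kg.
Tool frame: the origin (TCP) lies midway between the tips of the shut fingers; the grasp point (between the pads) lies 19 mm behind it; x points along the fingers, z is the direction in which the jaws open and shut, and the axes are right-handed (so a half turn about x gives the same grasp; the last joint's range is limited). The gripper opens to 85 mm and grips with 20 to 120 N. Pads are 22 mm wide; open, the fingers measure 114 mm over their backs; the gripper's body (76 mm by 85 mm) begins 54 mm behind the grasp point. The pads swing forward as they close: fully open they stand 13 mm farther back than shut.
Start: joints at [-1.49, 0.527, 1.433, -0, 1.181, -0.178], TCP at [0.161, -0.604, 0.204] pointing down, gripper open.
Joint ranges: [-3.08, 3.08], [-0.75, 2.2], [0.22, 2.44], [-1.43, 4.57], [0, 2.65], [-2.85, 2.85]. Speed limits (rad/s): [2.79, 2.79, 3.14, 3.14, 3.14, 3.14].

### API

Orientations are given as a unit quaternion [x, y, z, w].
In Python, from station import status, snapshot, camera_params, ticket gives the robot as it stands.
- The arm moves only by the tool arm_command, never from a script. Its argument "series" is a list that holds one entry, the list of rows, each a list of 4 numbers: the shift along the tool's x, y, z in mm, then the turn about the tool's x in rad. A call has 1 to 10 rows; each row shifts and turns the commanded pose from where the row before left it, along the tool's axes as they then stand; what a row does not reach is not made up. A row lasts 1/10 s, in which the tool goes at most 50 mm and 8.59 degrees, less where a joint would pass 70% of its speed; a pose out of reach is approached as far as the arm can. A call is refused whole if a number of a shift passes 50 or a number of a turn 0.15, either way. A call with a gripper value outside its range is refused whole. "jaw" is the opening in per cent of the stroke, from 0 (shut) to 100 (fully open), set as the call begins (left out, the last holds). The fingers move at their own pace and stop on an object; "force" is the grip in N (left out, the last holds). Time passes only in rows, so rows that do not move let the fingers close. It gives the time, the measured TCP pose, the force and the opening at its end, in the units of the state.
- status.sense(): the state, without advancing time (a new reading comes with each control period).
- snapshot(name): name is "scene" or "top"; returns the picture (400x640x3 uint8, red, green, blue); there is no depth.
- camera_params(name): a dict with "fovy" (degrees; the focal length in pixels is half the picture's height over the tangent of half this angle, whatever the lens; pixels are square), "cx", "cy" (the principal point, pixels), "k1" (the pictures are not rectified: a ray, as slopes to the right and down, at radius r is drawn at 1 + k1 r^2 times it, then the intrinsics apply), "extrinsics" (4x4, takes a point from camera to world coordinates). Camera axes: x right, y down, z forward; pixel columns grow to the right and rows downward; lengths in m; the calibration is good to about 2 mm. A picture is of the moment at which its call begins. camera_params takes no time and is no camera call.
- ticket.sign_off(): hands the job in, once; it reports no verdict.
The state is a dict: "t": time; "q": joint angles; "qd": joint speeds; "tau": joint torques, N m; "tcp_pos": TCP position; "tool_rot": TCP orientation; "force": force on the tool from outside, world axes, zero at the start; "ft_torque": the same for the moment, N m; "finger_gap": opening from 0.0 (shut) to 1.0 (fully open).
Only numpy, scipy, OpenCV 4.12 (cv2) and the standard library are available. Lean on these libraries where they do the work, as an engineer would, in place of code of your own. Each camera call takes 0.05 s, during which the arm holds its last target. There are 200 camera calls.

## Working session

There is one attempt and no reset: what is moved stays moved. The work goes in short steps, Python scripts to look and compute and a tool call to move; the robot and the scene stay as the last step left them, time stands still between calls to the robot, and variables do not carry over. Pictures are saved under pics/ and viewed, about 8 in all and at most 12, crops included, and the job is handed in when it is done.

Besides the shell and the picture viewer there is one more tool, called by a JSON object that holds its "api" and its "payload". arm_command: Moves the arm, as the interface text tells. Its arguments: {"type":"object","properties":{"series":{"type":"array"},"jaw":{"type":"number"},"force":{"type":"number"}},"required":["series"]}

```bash
mkdir -p pics; cat > h.py <<'E'
import numpy as np, cv2
from station import status, snapshot, camera_params, ticket
def save(n,f,crop=None,s=1):
    im=snapshot(n)[:,:,::-1]
    if crop: x0,y0,x1,y1=crop; im=im[y0:y1,x0:x1]
    cv2.imwrite('pics/'+f,cv2.resize(im,None,fx=s,fy=s,interpolation=cv2.INTER_CUBIC))
def K(n):
    p=camera_params(n); return p,200/np.tan(np.radians(p['fovy'])/2),np.array(p['extrinsics'])
def proj(n,P):
    p,f,E=K(n); c=(np.atleast_2d(P)-E[:3,3])@E[:3,:3]; s=c[:,:2]/c[:,2:]
    s=s*(1+p['k1']*(s**2).sum(1,keepdims=True)); return s*f+[p['cx'],p['cy']]
def unproj(n,uv,z):
    p,f,E=K(n); d=(np.atleast_2d(uv)-[p['cx'],p['cy']])/f; s=d.copy()
    for _ in range(20): s=d/(1+p['k1']*(s**2).sum(1,keepdims=True))
    r=np.c_[s,np.ones(len(s))]@E[:3,:3].T; return E[:3,3]+r*((z-E[2,3])/r[:,2])[:,None]
E
python3 - <<'E'
from h import *
save('top','t0.png',None,1.25); save('scene','s0.png',None,1.25)
for n in('top','scene'):print(camera_params(n))
print(status.sense())
E
```

```text
{'fovy': 44.143981077889514, 'cx': 320.4924582424681, 'cy': 200.39666745164482, 'k1': -0.12814493770014557, 'extrinsics': array([[ 0.01281181, -0.99176977,  0.12739145,  0.52505119],
       [-0.99947922, -0.01647536, -0.02774617, -0.01213251],
       [ 0.02961664, -0.12696963, -0.99146436,  0.99661325],
       [ 0.        ,  0.        ,  0.        ,  1.        ]])}
{'fovy': 48.115883992404186, 'cx': 321.6616862768701, 'cy': 201.48185009587058, 'k1': -0.07711063663437258, 'extrinsics': array([[-0.08210152, -0.88905368,  0.45038083,  0.20411869],
       [-0.99661706,  0.07492198, -0.03378054, -0.00483241],
       [-0.00371072, -0.45163065, -0.89219728,  0.90485853],
       [ 0.        ,  0.        ,  0.        ,  1.        ]])}
{'t': 0.1, 'q': array([-1.48951741e+00,  5.28346789e-01,  1.43375985e+00,  1.52855490e-05,
        1.18141242e+00, -1.78491095e-01]), 'qd': array([-0.00042409, -0.00072055, -0.00378859, -0.0013316 , -0.00198168,
       -0.00187224]), 'tau': array([-4.30051550e-04, -4.43305492e+01, -1.78585625e+01, -2.95522004e-04,
        3.87198743e-03,  1.67212910e-06]), 'tcp_pos': array([ 0.16051806, -0.60332417,  0.20355231]), 'tool_rot': array([ 0.43153756,  0.56100087, -0.43052198,  0.56009301]), 'force': array([-0.16540249, -0.49960513, -0.86458029]), 'ft_torque': array([0.0632971 , 0.00582274, 0.01063471]), 'finger_gap': 1.0006976666335152}
```

View pics/t0.png

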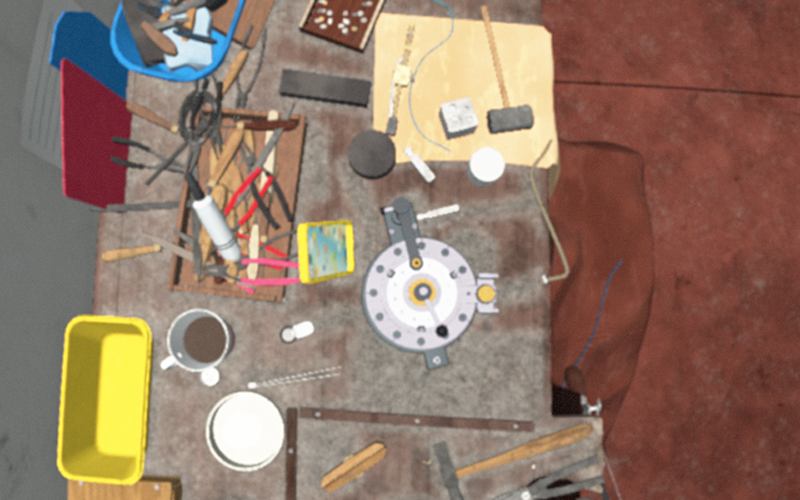

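View pics/s0.png

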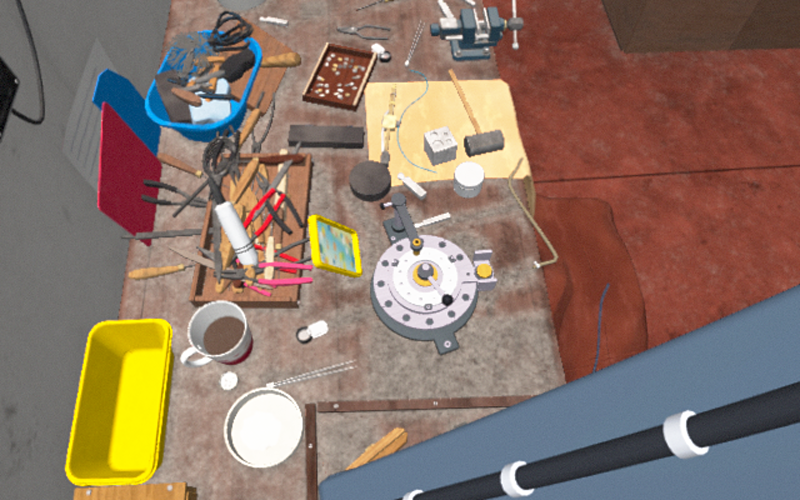

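The jig centre is at about (423,292) in the 1.25x top picture, the post at (402,205), the button at (486,293) and the ball at (442,331). The robot is out of the top view. I'll take enlarged crops next.

```bash
python3 - <<'E'
from h import *
save('top','t1.png',(280,150,410,300),4); save('scene','s1.png',(285,140,415,290),4)
E
```

```text
(no output)
```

View pics/t1.png

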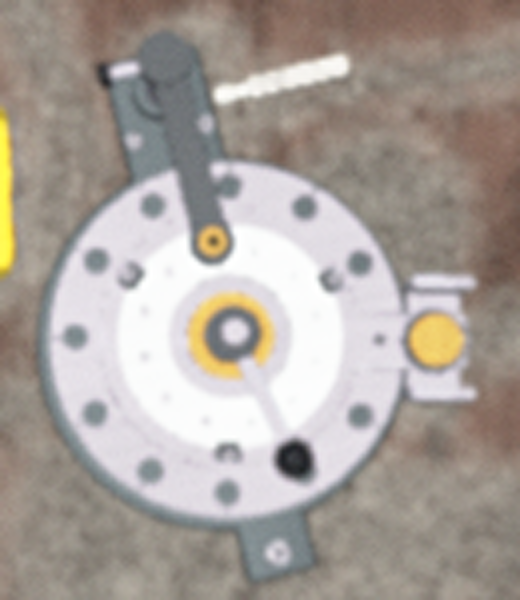

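View pics/s1.png

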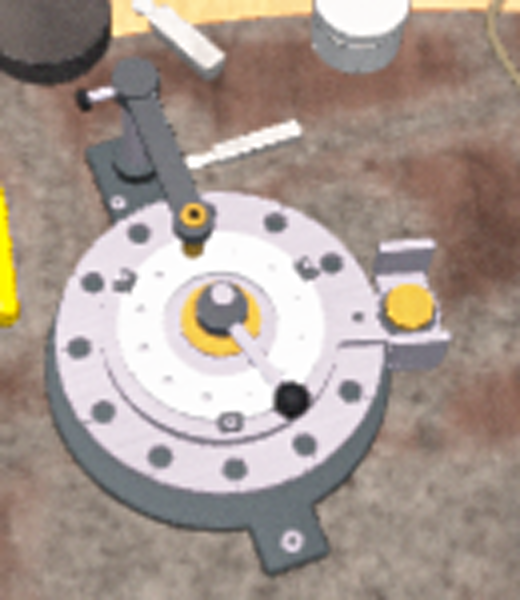

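Top crop (4x, offset 280,150): button (436,341), ball (294,459), bush top (212,241), and ten index holes. Scene crop (offset 285,140): button (410,306), ball (291,400), and ten holes. I'll fit the jig pose to all of these.

```bash
cat > fit.py <<'E'
from h import *
from scipy.optimize import least_squares
H={'top':[(229,186),(304,207),(359,262),(360,415),(228,492),(151,471),(95,413),(75,337),(96,261),(153,206)],
'scene':[(275,222),(331,262),(350,391),(305,444),(235,469),(160,457),(102,411),(79,347),(92,282),(139,233)]}
O={'top':(280,150),'scene':(285,140)}
B={'top':(436,341),'scene':(410,306)}; L={'top':(294,459),'scene':(291,400)}; G={'top':(212,241),'scene':(194,214)}
px=lambda n,a:(np.atleast_2d(a)+.5)/4-.5+O[n]
def J(p,r,a,z): a=np.atleast_1d(a)+p[2]; return np.c_[p[0]+r*np.cos(a),p[1]+r*np.sin(a),0*a+z]
A=-1.306+np.pi/6*np.arange(12)
def res(p,ns=('top','scene'),full=False):
    o=[]
    for n in ns:
        P=proj(n,J(p,.074,A,.044)); o.append([d[np.argmin((d**2).sum(1))] for d in px(n,H[n])[:,None]-P])
        o.append(px(n,B[n])-proj(n,J(p,.098,p[3]-1.83,.068)))
        o.append(px(n,L[n])-proj(n,J(p,.064,3.55-p[4],.0915)))
        o.append(px(n,G[n])-proj(n,J(p,.042,0,.108)))
    return np.vstack(o).ravel()
c=unproj('top',px('top',(229,339)),.044)[0]
for ns in(('top',),('scene',),('top','scene')):
    s=least_squares(res,[c[0],c[1],.22,0,.15],args=(ns,),loss='soft_l1'); p=s.x; print(ns,p.round(4),'rms',np.sqrt(np.mean(res(p,ns)**2)).round(2))
np.save('jig.npy',p)
for nm,a in(('button',J(p,.098,p[3]-1.83,.068)),('button2',J(p,.098,.5236-1.83,.068)),('ball',J(p,.064,3.55-p[4],.0915)),('ballend',J(p,.064,3.55-1.2,.0915)),('guide',J(p,.042,0,.067)),('post',J(p,.13,0,.1))):print(nm,a[0].round(4))
E
python3 fit.py
```

```text
('top',) [ 0.5822 -0.0708  0.2669 -0.0241  0.2268] rms 0.14
('scene',) [ 0.5836 -0.0704  0.264  -0.0265  0.2246] rms 0.14
('top', 'scene') [ 0.5828 -0.0706  0.2655 -0.0249  0.2254] rms 0.29
button [ 0.581  -0.1686  0.068 ]
button2 [ 0.6324 -0.1552  0.068 ]
ball [ 0.5251 -0.0984  0.0915]
ballend [ 0.5275 -0.0385  0.0915]
guide [ 0.6233 -0.0596  0.067 ]
post [ 0.7083 -0.0365  0.1   ]
```

```bash
cat >> h.py <<'E'
from scipy.spatial.transform import Rotation as Ro
def to(P,back=0):
    s=status.sense(); R=Ro.from_quat(s['tool_rot']).as_matrix(); d=R.T@(np.array(P)-s['tcp_pos'])*1000
    print('shift tool mm',d.round(1)); return d
E
python3 - <<'E'
from h import *
s=status.sense(); R=Ro.from_quat(s['tool_rot']).as_matrix(); print(R.round(3))
for v in(R[:,1],R[:,2]): print(np.arctan2(v[1],v[0]))
p=np.load('jig.npy'); 
a=p[2]-1.83+p[3]; print('arm world',a)
to([.581,-.1686,.13])
E
```

```text
[[-0.     0.966  0.257]
 [ 0.001  0.257 -0.966]
 [-1.     0.    -0.001]]
0.25977464270211126
-1.3110213697203439
arm world -1.5893321982218007
shift tool mm [  74.3  518.1 -312.3]
```

{"api": "arm_command", "payload": {"series": [[[0, 0, 0, 0.14], [0, 0, 0, 0.14], [0, 25, -28, 0], [0, 25, -28, 0], [0, 25, -28, 0], [0, 25, -28, 0], [0, 25, -28, 0], [0, 25, -28, 0], [0, 25, -28, 0], [0, 25, -28, 0]]], "jaw": 0, "force": 40}}

```text
t: 1.2
tcp_pos: [0.3659, -0.3828, 0.2044]
tool_rot: [0.505, 0.495, -0.505, 0.495]
force: [0.1, -0.2, -1.1]
finger_gap: 0.004
```

{"api": "arm_command", "payload": {"series": [[[0, 25, -25, 0], [0, 25, -25, 0], [0, 25, -25, 0], [0, 25, -25, 0], [0, 25, -25, 0], [10, 25, -25, 0], [15, 25, -25, 0], [15, 22, -25, 0], [15, 10, -10, 0], [0, 0, 0, 0]]]}}

```text
t: 2.2
tcp_pos: [0.5755, -0.1763, 0.1469]
tool_rot: [-0.504, -0.497, 0.505, -0.494]
force: [-0.6, 0.7, 0.2]
finger_gap: -0.001
```

```bash
python3 - <<'E'
from h import *
s=status.sense();print(s['t'],s['tcp_pos'],s['force'],s['finger_gap']);R=Ro.from_quat(s['tool_rot']).as_matrix();print(np.arctan2(R[1,2],R[0,2]))
to([.587,-.1687,.095])
E
```

```text
2.2 [ 0.57547743 -0.17631178  0.1468759 ] [-0.59694092  0.73360029  0.21556201] -0.0005294011941986606
-1.5880745080739005
shift tool mm [51.8 11.6 -7.7]
```

{"api": "arm_command", "payload": {"series": [[[10, 5.8, -4, 0], [10, 5.8, -4, 0], [10, 0, 0, 0], [10, 0, 0, 0], [8, 0, 0, 0], [0, 0, 0, 0]]]}}

```text
t: 2.8
tcp_pos: [0.5867, -0.1705, 0.0999]
tool_rot: [-0.505, -0.496, 0.506, -0.494]
force: [0.4, -0.0, -0.5]
finger_gap: -0.003
```

```bash
python3 - <<'E'
from h import *
save('scene','s2.png',(290,110,430,260),4)
s=status.sense();print(s['tcp_pos'],s['force'])
E
```

```text
[ 0.5873217  -0.17061461  0.10060832] [-0.04089548  0.3740146  -0.70429568]
```

View pics/s2.png

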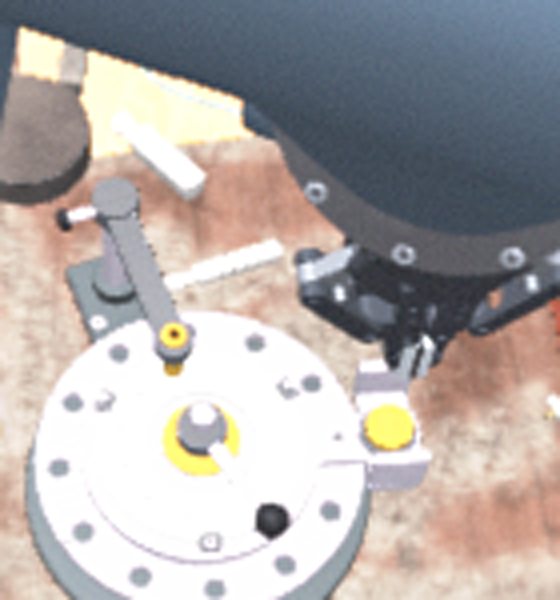

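```bash
python3 - <<'E'
from h import *
s=status.sense()
for P in(s['tcp_pos'],[.581,-.1686,.068]): print((proj('scene',P)-[290,110]+.5)*4-.5)
save('top','t2.png',(340,170,440,245),6)
E
```

```text
[[401.21336449 387.62672345]]
[[390.82142215 426.82755213]]
```

View pics/t2.png

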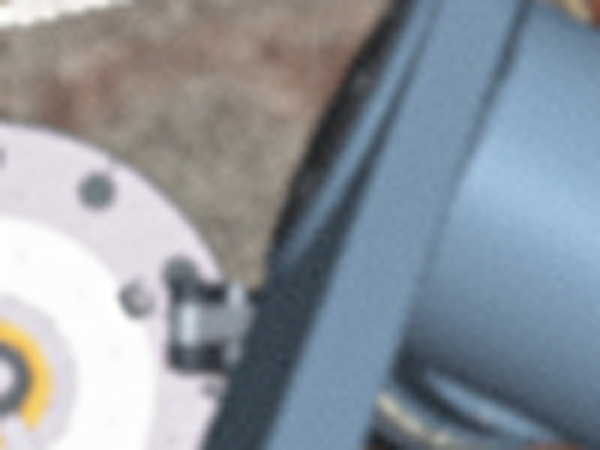

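The top view is blocked by the wrist. In the scene crop the fingertips sit at about (400–430, 375), while the projected TCP is at (401,388). I'll look closer to settle this.

```bash
python3 - <<'E'
from h import *
im=np.mean([snapshot('scene')[:,:,::-1].astype(float) for _ in range(4)],0)[165:245,355:425]
im=np.clip(255*(im/255)**.6,0,255).astype('uint8'); im=cv2.resize(im,None,fx=8,fy=8,interpolation=cv2.INTER_CUBIC)
s=status.sense();R=Ro.from_quat(s['tool_rot']).as_matrix()
q=lambda P:tuple(int(v) for v in ((proj('scene',P)[0]-[355,165]+.5)*8-.5))
cv2.circle(im,q(s['tcp_pos']),4,(0,0,255),-1)
for a in(-11,11):
  for b in(-14.5,14.5): cv2.circle(im,q(s['tcp_pos']+R@[0,a/1000,b/1000]),3,(0,255,0),-1)
cv2.imwrite('pics/s3.png',im)
E
```

```text
(no output)
```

View pics/s3.png

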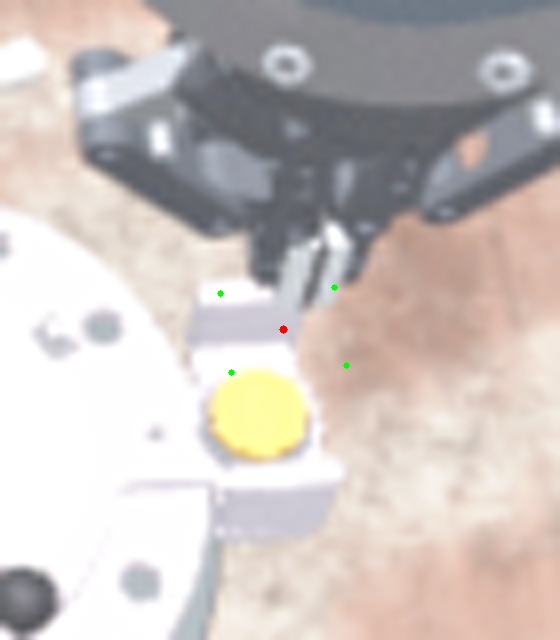

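The visible fingertips look higher than the stated TCP, and no in-plane shift explains the difference well. I'll descend in small steps and let the force reading decide: 86 mm would be a cheek, 68 mm the button.

{"api": "arm_command", "payload": {"series": [[[3, 0, -2, 0], [3, 0, 0, 0], [3, 0, 0, 0], [2, 0, 0, 0], [1, 0, 0, 0], [1, 0, 0, 0], [1, 0, 0, 0], [0, 0, 0, 0]]]}}

```text
t: 3.9
tcp_pos: [0.588, -0.1686, 0.0873]
tool_rot: [-0.505, -0.495, 0.505, -0.495]
force: [-0.2, -0.6, 0.1]
finger_gap: 0.001
```

{"api": "arm_command", "payload": {"series": [[[1, 0, 0, 0], [1, 0, 0, 0], [1, 0, 0, 0], [1, 0, 0, 0], [0, 0, 0, 0]]]}}

```text
t: 4.4
tcp_pos: [0.588, -0.1685, 0.0832]
tool_rot: [-0.505, -0.495, 0.505, -0.495]
force: [-0.8, -0.5, 0.5]
finger_gap: 0.0
```

{"api": "arm_command", "payload": {"series": [[[2, 0, 0, 0], [2, 0, 0, 0], [2, 0, 0, 0], [2, 0, 0, 0], [2, 0, 0, 0], [2, 0, 0, 0], [1, 0, 0, 0], [1, 0, 0, 0], [0, 0, 0, 0]]]}}

```text
t: 5.3
tcp_pos: [0.588, -0.1685, 0.0693]
tool_rot: [-0.505, -0.495, 0.505, -0.495]
force: [-0.5, 0.1, 0.1]
finger_gap: 0.002
```

```bash
python3 - <<'E'
from h import *
im=np.mean([snapshot('scene')[:,:,::-1].astype(float) for _ in range(2)],0)[165:245,355:425]
im=np.clip(255*(im/255)**.6,0,255).astype('uint8'); im=cv2.resize(im,None,fx=7,fy=7,interpolation=cv2.INTER_CUBIC)
s=status.sense();print(s['tcp_pos'],s['force'])
cv2.imwrite('pics/s4.png',im)
E
```

```text
[ 0.58810576 -0.16858199  0.06945994] [-0.4373547  -0.38262244 -0.32478061]
```

View pics/s4.png

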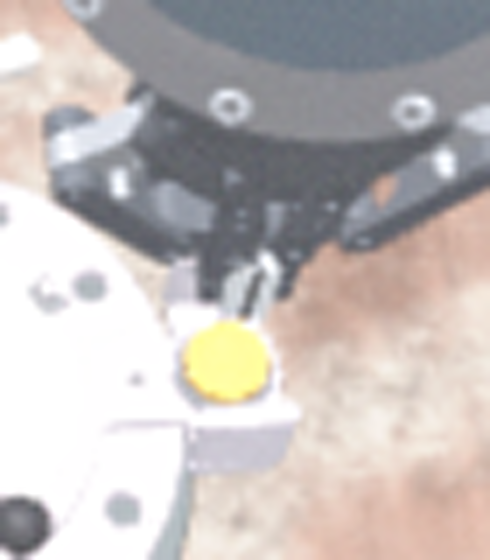

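The fingers are now at or above the fork, with the tip at about (237,315) and the button at (227,362) still wholly visible. No contact yet. I'll continue down in 1 mm steps.

{"api": "arm_command", "payload": {"series": [[[1, 0, 0, 0], [1, 0, 0, 0], [1, 0, 0, 0], [1, 0, 0, 0], [0, 0, 0, 0], [0, 0, 0, 0]]]}}

```text
t: 6.0
tcp_pos: [0.588, -0.1686, 0.0653]
tool_rot: [-0.505, -0.495, 0.505, -0.495]
force: [-0.3, -0.4, -0.5]
finger_gap: -0.004
```

```bash
python3 - <<'E'
from h import *
for nm,uv in(('tip@z.0695',(355+240/7,165+313/7)),('tip@z.1006',(355+305/8,165+305/8))):
  for z in(.07,.085,.1,.115,.13): print(nm,z,unproj('scene',[uv],z)[0].round(4))
E
```

```text
tip@z.0695 0.07 [ 0.5947 -0.1745  0.07  ]
tip@z.0695 0.085 [ 0.5877 -0.1714  0.085 ]
tip@z.0695 0.1 [ 0.5807 -0.1684  0.1   ]
tip@z.0695 0.115 [ 0.5737 -0.1653  0.115 ]
tip@z.0695 0.13 [ 0.5667 -0.1623  0.13  ]
tip@z.1006 0.07 [ 0.6092 -0.1848  0.07  ]
tip@z.1006 0.085 [ 0.6019 -0.1816  0.085 ]
tip@z.1006 0.1 [ 0.5946 -0.1783  0.1   ]
tip@z.1006 0.115 [ 0.5874 -0.1751  0.115 ]
tip@z.1006 0.13 [ 0.5801 -0.1719  0.13  ]
```

{"api": "arm_command", "payload": {"series": [[[2, 0, 0, 0], [2, 0, 0, 0], [2, 0, 0, 0], [0, 0, 0, 0]]]}}

```text
t: 6.4
tcp_pos: [0.5878, -0.1684, 0.059]
tool_rot: [-0.505, -0.495, 0.505, -0.495]
force: [-0.1, -0.4, 0.1]
finger_gap: -0.001
```

{"api": "arm_command", "payload": {"series": [[[2, 0, 0, 0], [2, 0, 0, 0], [2, 0, 0, 0], [0, 0, 0, 0]]]}}

```text
t: 6.8
tcp_pos: [0.5878, -0.1684, 0.053]
tool_rot: [-0.505, -0.495, 0.505, -0.495]
force: [0.4, -0.1, 0.1]
finger_gap: 0.004
```

{"api": "arm_command", "payload": {"series": [[[2, 0, 0, 0], [2, 0, 0, 0], [2, 0, 0, 0], [0, 0, 0, 0]]]}}

```text
t: 7.2
tcp_pos: [0.5878, -0.1684, 0.047]
tool_rot: [-0.505, -0.495, 0.505, -0.495]
force: [-0.1, 0.2, 0.5]
finger_gap: 0.0
```

```bash
python3 - <<'E'
from h import *
im=np.mean([snapshot('scene')[:,:,::-1].astype(float) for _ in range(3)],0)[165:245,355:425]
im=np.clip(255*(im/255)**.8,0,255).astype('uint8'); im=cv2.resize(im,None,fx=7,fy=7,interpolation=cv2.INTER_CUBIC)
s=status.sense();print(s['t'],s['tcp_pos'],s['force'])
cv2.imwrite('pics/s5.png',im)
E
```

```text
7.35 [ 0.58810629 -0.168526    0.04740763] [0.44850408 0.10775068 0.93357513]
```

View pics/s5.png

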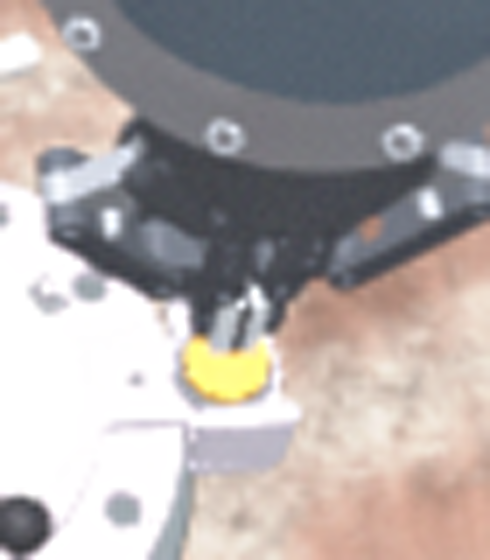

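The tip is now at (232,348), just covering the back of the button, with its height still about 12–17 mm above by parallax. The real fingertips are clearly about 30 mm higher than the reported TCP. I'll keep feeling downward.

{"api": "arm_command", "payload": {"series": [[[2, 0, 0, 0], [2, 0, 0, 0], [2, 0, 0, 0], [0, 0, 0, 0]]]}}

```text
t: 7.75
tcp_pos: [0.5881, -0.1685, 0.0412]
tool_rot: [-0.505, -0.495, 0.505, -0.495]
force: [-0.2, -0.0, 0.4]
finger_gap: 0.002
```

{"api": "arm_command", "payload": {"series": [[[2, 0, 0, 0], [2, 0, 0, 0], [0, 0, 0, 0]]]}}

```text
t: 8.05
tcp_pos: [0.5882, -0.1686, 0.0376]
tool_rot: [0.505, 0.495, -0.505, 0.495]
force: [-0.3, -0.0, 3.8]
finger_gap: 0.0
```

Contact at reported z ≈ 0.0377 with 3.8 N up, which is the plunger's starting force. So the real tips are about 30 mm short of the reported TCP. Pressing in.

{"api": "arm_command", "payload": {"series": [[[2, 0, 0, 0], [2, 0, 0, 0], [1.5, 0, 0, 0], [1, 0, 0, 0], [0, 0, 0, 0]]]}}

```text
t: 8.55
tcp_pos: [0.5892, -0.1686, 0.0326]
tool_rot: [0.505, 0.494, -0.505, 0.496]
force: [-0.9, 2.5, 12.3]
finger_gap: 0.002
```

{"api": "arm_command", "payload": {"series": [[[-1, 0, 0, 0], [0, 0, 0, 0], [0, 0, 0, 0]]]}}

```text
t: 8.85
tcp_pos: [0.5891, -0.1686, 0.0327]
tool_rot: [0.506, 0.494, -0.505, 0.496]
force: [-0.1, 1.7, 7.4]
finger_gap: 0.002
```

The downward travel stops hard at 0.0326, so the plunger is fully in and the tip offset is about 26.4 mm. Now swinging along the arc while pressed.

{"api": "arm_command", "payload": {"series": [[[0, 2, 0, -0.02], [0, 2, 0, -0.02], [0, 2, 0, -0.02], [0, 2, 0, -0.02], [0, 2, 0, -0.02], [0, 2, 0, -0.02], [0, 2, 0, -0.02], [0, 2, 0, -0.02], [0, 0, 0, 0]]]}}

```text
t: 9.75
tcp_pos: [0.6041, -0.1664, 0.0327]
tool_rot: [0.464, 0.534, -0.463, 0.533]
force: [-1.6, 3.8, 8.6]
finger_gap: 0.002
```

```bash
cat >> h.py <<'E'
def arm(r=None):
    s=status.sense(); p=np.load('jig.npy'); d=s['tcp_pos'][:2]-p[:2]; R=Ro.from_quat(s['tool_rot']).as_matrix()
    a=np.arctan2(d[1],d[0]); print('t',s['t'],'z',s['tcp_pos'][2],'F',s['force'].round(1),'radius mm',1e3*np.hypot(*d),'tip angle rel arm0',a-p[2]+1.83,'tool z-ang rel',np.arctan2(R[1,2],R[0,2])-p[2]+1.83)
E
python3 -c "
from h import *
arm()"
```

```text
t 9.75 z 0.032679654427840835 F [-1.6  3.8  8.6] radius mm 98.0766726343001 tip angle rel arm0 0.21286465857002068 tool z-ang rel 0.13344359745990353
```

{"api": "arm_command", "payload": {"series": [[[0, 2, 0, -0.02], [0, 2, 0, -0.02], [0, 2, 0, -0.02], [0, 2, 0, -0.02], [0, 2, 0, -0.02], [0, 0, 0, 0]]]}}

```text
t: 10.35
tcp_pos: [0.6133, -0.1637, 0.0326]
tool_rot: [0.437, 0.557, -0.436, 0.555]
force: [-2.1, 5.3, 10.3]
finger_gap: -0.007
```

```bash
python3 - <<'E'
from h import *
im=np.mean([snapshot('scene')[:,:,::-1].astype(float) for _ in range(2)],0)[150:240,345:435]
im=np.clip(255*(im/255)**.8,0,255).astype('uint8'); im=cv2.resize(im,None,fx=6,fy=6,interpolation=cv2.INTER_CUBIC)
cv2.imwrite('pics/s6.png',im); arm()
E
```

```text
t 10.45 z 0.03264848201043338 F [-1.3  5.4  9.2] radius mm 97.97868453438011 tip angle rel arm0 0.3101514963698746 tool z-ang rel 0.23298668911689369
```

View pics/s6.png

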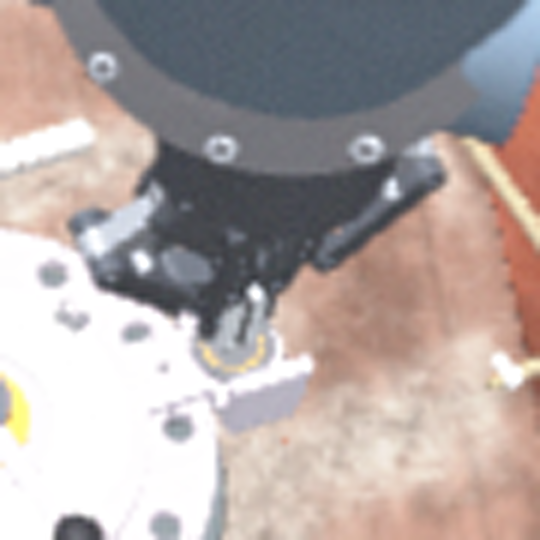

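The arm has swung with the finger on the button, whose ring front is at about (235,372) and centre about (234,345).

```bash
python3 - <<'E'
from h import *
p=np.load('jig.npy')
for uv,z in(((234,345),.059),((238,346),.059),((309,362),.086),((218,398),.086)):
    P=unproj('scene',[(345+(uv[0]+.5)/6-.5,150+(uv[1]+.5)/6-.5)],z)[0]; d=P[:2]-p[:2]; print(P.round(4),np.hypot(*d),np.arctan2(d[1],d[0])-p[2]+1.83)
E
```

```text
[ 0.607  -0.1657  0.059 ] 0.09805173154069727 0.24280952062249272
[ 0.6065 -0.167   0.059 ] 0.09923398826054322 0.23452797500288614
[ 0.5856 -0.185   0.086 ] 0.11438345271932894 0.01825908046516056
[ 0.5749 -0.1523  0.086 ] 0.08204209555119941 -0.10288127012507808
```

{"api": "arm_command", "payload": {"series": [[[-4, 0, 0, 0], [-4, 0, 0, 0], [-3, 0, 0, 0], [0, 2, 0, -0.02], [0, 2, 0, -0.02], [0, 2, 0, -0.02], [0, 2, 0, -0.02], [0, 2, 0, -0.02], [0, 0, 0, 0]]]}}

```text
t: 11.35
tcp_pos: [0.6232, -0.163, 0.0426]
tool_rot: [0.408, 0.578, -0.408, 0.577]
force: [-2.1, -0.5, -0.3]
finger_gap: -0.001
```

{"api": "arm_command", "payload": {"series": [[[0, 2, 0, -0.02], [0, 2, 0, -0.02], [0, 2, 0, -0.02], [0, 2, 0, -0.02], [0, 2, 0, -0.02], [0, 2, 0, -0.02], [0, 0, 0, 0]]]}}

```text
t: 12.05
tcp_pos: [0.6347, -0.1583, 0.0427]
tool_rot: [0.373, 0.601, -0.373, 0.601]
force: [-2.4, -0.7, -1.0]
finger_gap: 0.001
```

```bash
python3 -c "
from h import *
arm()"
```

```text
t 12.05 z 0.04267373921987492 F [-2.4 -0.7 -1. ] radius mm 101.87673967130651 tip angle rel arm0 0.5277782062656964 tool z-ang rel 0.4543896121688811
```

The cheek is pushed with about 2 N, as expected. Going slower now towards the hole.

{"api": "arm_command", "payload": {"series": [[[0, 1, -0.4, -0.01], [0, 1, -0.4, -0.01], [0, 1, -0.4, -0.01], [0, 1, -0.4, -0.01], [0, 1, -0.4, -0.01], [0, 1, -0.4, -0.01], [0, 1, -0.4, -0.01], [0, 1, -0.4, -0.01], [0, 0, 0, 0]]]}}

```text
t: 12.95
tcp_pos: [0.641, -0.1516, 0.0434]
tool_rot: [0.349, 0.615, -0.348, 0.616]
force: [-0.3, -0.1, -0.4]
finger_gap: 0.001
```

```bash
python3 -c "
from h import *
arm()"
```

```text
t 12.95 z 0.04340319233870642 F [-0.3 -0.1 -0.4] radius mm 99.74719311150312 tip angle rel arm0 0.6169282546788912 tool z-ang rel 0.5337559086360912
```

{"api": "arm_command", "payload": {"series": [[[0, 0.7, 0, 0], [0, 0.7, 0, 0], [0, 0.7, 0, 0], [0, 0, 0, 0]]]}}

```text
t: 13.35
tcp_pos: [0.6419, -0.1507, 0.0429]
tool_rot: [0.349, 0.615, -0.348, 0.615]
force: [-0.5, 0.3, 1.3]
finger_gap: 0.001
```

{"api": "arm_command", "payload": {"series": [[[0, 0.7, 0, 0], [0, 0.7, 0, 0], [0, 0, 0, 0]]]}}

```text
t: 13.65
tcp_pos: [0.6429, -0.15, 0.0428]
tool_rot: [0.349, 0.615, -0.349, 0.615]
force: [-1.2, -0.4, 0.3]
finger_gap: -0.0
```

```bash
python3 -c "
from h import *
arm()"
```

```text
t 13.65 z 0.04278276855583559 F [-1.2 -0.4  0.3] radius mm 99.58446892755506 tip angle rel arm0 0.6416735992531608 tool z-ang rel 0.5335007129673124
```

{"api": "arm_command", "payload": {"series": [[[0, 0.7, 0, 0], [0, 0.7, 0, 0], [0, 0, 0, 0]]]}}

```text
t: 13.95
tcp_pos: [0.644, -0.1493, 0.0427]
tool_rot: [0.349, 0.615, -0.349, 0.615]
force: [-1.0, -0.2, 0.0]
finger_gap: -0.004
```

{"api": "arm_command", "payload": {"series": [[[0, 0.7, 0, 0], [0, 0, 0, 0]]]}}

```text
t: 14.15
tcp_pos: [0.6443, -0.149, 0.0428]
tool_rot: [0.348, 0.616, -0.349, 0.615]
force: [-3.4, -0.4, 1.0]
finger_gap: -0.002
```

{"api": "arm_command", "payload": {"series": [[[1, 0, 0, 0], [1, 0, 0, 0], [1, 0, 0, 0], [0, 0, 0, 0]]]}}

```text
t: 14.55
tcp_pos: [0.645, -0.1496, 0.0408]
tool_rot: [0.348, 0.615, -0.349, 0.615]
force: [-4.3, -0.6, 5.6]
finger_gap: 0.004
```

```bash
python3 -c "
from h import *
arm()"
```

```text
t 14.55 z 0.04076771565844394 F [-4.3 -0.6  5.6] radius mm 100.4505049481602 tip angle rel arm0 0.6606469385966802 tool z-ang rel 0.5335725269668989
```

The lateral force jumped from 1 to 4 N, and the button now meets the tip at its home height, so the plunger has snapped out. Backing off and lifting.

{"api": "arm_command", "payload": {"series": [[[-2, -1, 0, 0], [-2, -3, 0, 0], [-5, -2, 0, 0], [-12, 0, 0, 0], [-20, 0, 0, 0], [-20, 0, 0, 0], [0, 0, 0, 0]]]}}

```text
t: 15.25
tcp_pos: [0.6427, -0.1533, 0.1049]
tool_rot: [0.349, 0.612, -0.348, 0.618]
force: [-0.1, -1.0, 0.6]
finger_gap: -0.001
```

```bash
python3 -c "
from h import *
arm(); print(status.sense()['q']); to([.540,-.129,.10])"
```

```text
t 15.25 z 0.10491964559272428 F [-0.1 -1.   0.6] radius mm 102.07455340354298 tip angle rel arm0 0.6207878987089681 tool z-ang rel 0.533494041243614
[-4.03037781e-01  6.86455720e-01  1.42888309e+00  3.07926588e-04
  1.01784617e+00  6.27748924e-01]
shift tool mm [  4.  -75.7 -73.7]
```

{"api": "arm_command", "payload": {"series": [[[0, -19, -18.4, 0], [0, -19, -18.4, 0], [0, -19, -18.4, 0], [0, -19, -18.4, 0], [0, 0, 0, 0]]]}}

```text
t: 15.75
tcp_pos: [0.532, -0.1261, 0.1001]
tool_rot: [0.348, 0.618, -0.349, 0.613]
force: [0.5, 1.0, -0.8]
finger_gap: 0.002
```

```bash
python3 - <<'E'
from h import *
to([.540,-.129,.06])
im=np.hstack([cv2.resize(snapshot('top')[150:250,320:410,::-1],None,fx=4,fy=4,interpolation=3),cv2.resize(snapshot('scene')[130:230,330:420,::-1],None,fx=4,fy=4,interpolation=3)])
cv2.imwrite('pics/b7.png',im)
E
```

```text
shift tool mm [40.1  5.5  6.8]
```

View pics/b7.png

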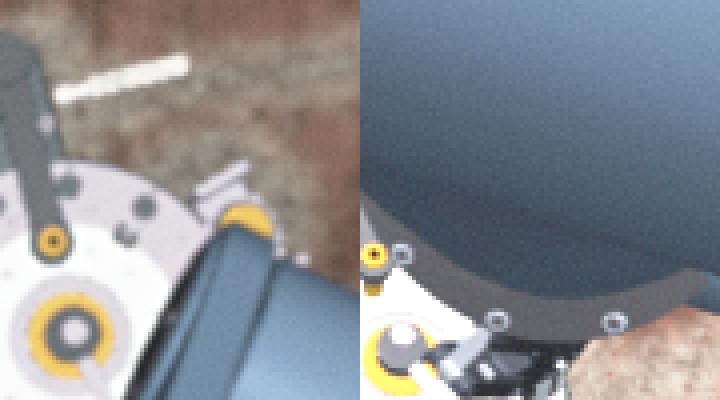

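The top half shows the arm moved over one hole, with the button at about (245,225). Now lowering behind the ball.

{"api": "arm_command", "payload": {"series": [[[0, 5.5, 7, 0], [8, 0, 0, 0], [8, 0, 0, 0], [8, 0, 0, 0], [8, 0, 0, 0], [6, 0, 0, 0], [3, 0, 0, 0], [0, 0, 0, 0]]]}}

```text
t: 16.65
tcp_pos: [0.5446, -0.1312, 0.0593]
tool_rot: [0.349, 0.616, -0.349, 0.615]
force: [-0.3, -0.7, -0.2]
finger_gap: -0.0
```

```bash
python3 - <<'E'
from h import *
print(proj('top',[[.6324,-.1552,.068]]),[320+245/4,150+225/4]); to([.540,-.129,.06]); print(status.sense()['force'])
E
```

```text
[[381.79897431 207.63465921]] [381.25, 206.25]
shift tool mm [-0.7 -2.8 -4.2]
[-0.29898913 -0.74700207 -0.24619324]
```

{"api": "arm_command", "payload": {"series": [[[0, -2.8, -4, 0], [0, 0, -4, 0.03], [0, 0, -4, 0.06], [0, 0, -4, 0.06], [0, 0, -4, 0.06], [0, 0, -4, 0.06], [0, 0, -4, 0.06], [0, 0, 0, 0]]]}}

```text
t: 17.45
tcp_pos: [0.5306, -0.1074, 0.0605]
tool_rot: [0.445, 0.55, -0.445, 0.55]
force: [0.9, -0.9, 1.2]
finger_gap: 0.001
```

```bash
cat >> h.py <<'E'
def lev(hb=.024):
    s=status.sense(); p=np.load('jig.npy'); R=Ro.from_quat(s['tool_rot']).as_matrix(); z=-R[:2,2]; d=s['tcp_pos'][:2]-p[:2]
    a=p[2]+3.55-np.arange(0,1.3,.001); B=.064*np.c_[np.cos(a),np.sin(a)]; g=(B-d)@z; i=np.argmin(abs(g-hb)); 
    print('t',s['t'],'z',s['tcp_pos'][2],'F tool',(R.T@s['force']).round(1),'lever if touching',i/1000,'ball sideways mm',1e3*((B[i]-d)@R[:2,1]),'face dir',np.arctan2(z[1],z[0])-np.arctan2(-np.cos(a[i]),np.sin(a[i])))
E
python3 -c "
from h import *
lev()"
```

```text
t 17.45 z 0.06050517509745667 F tool [-1.2  0.7  1.1] lever if touching 0.447 ball sideways mm -5.243466505659153 face dir -0.016491161827357104
```

{"api": "arm_command", "payload": {"series": [[[0, -0.5, -3, 0.047], [0, -0.5, -3, 0.047], [0, -0.5, -3, 0.047], [0, -0.5, -3, 0.047], [0, -0.5, -3, 0.047], [0, -0.5, -3, 0.047], [0, 0, -3, 0.047], [0, 0, -3, 0.047], [0, 0, 0, 0]]]}}

```text
t: 18.35
tcp_pos: [0.5274, -0.0841, 0.0603]
tool_rot: [0.54, 0.457, -0.539, 0.458]
force: [-0.1, -1.5, 0.5]
finger_gap: 0.004
```

```bash
python3 -c "
from h import *
lev()"
```

```text
t 18.35 z 0.06032901601047685 F tool [-0.5  0.1  1.5] lever if touching 0.864 ball sideways mm -11.494243877721445 face dir 0.025318373200205135
```

The face is drifting inward relative to the ball (11 mm off centre). I'll back off, shift outward and push again.

{"api": "arm_command", "payload": {"series": [[[0, 0, 6, 0], [0, -6, 0, 0], [0, -6, 0, 0], [0, 0, -3, 0], [0, 0, -2, 0], [0, 0, -2, 0], [0, 0, 0, 0]]]}}

```text
t: 19.05
tcp_pos: [0.5152, -0.0806, 0.0599]
tool_rot: [-0.54, -0.457, 0.54, -0.457]
force: [-0.9, -1.0, 0.4]
finger_gap: -0.0
```

```bash
python3 -c "
from h import *
lev()"
```

```text
t 19.05 z 0.059901750600309334 F tool [-0.4 -0.8  1.1] lever if touching 0.886 ball sideways mm 1.1414885589407382 face dir 0.04640050877136592
```

{"api": "arm_command", "payload": {"series": [[[0, -0.5, -3, 0.047], [0, -0.5, -3, 0.047], [0, -0.5, -3, 0.047], [0, -0.5, -3, 0.047], [0, -0.5, -3, 0.047], [0, 0, 0, 0]]]}}

```text
t: 19.65
tcp_pos: [0.5165, -0.0654, 0.0599]
tool_rot: [-0.589, -0.391, 0.59, -0.39]
force: [-1.2, -0.4, 0.3]
finger_gap: 0.001
```

```bash
python3 -c "
from h import *
lev()"
```

```text
t 19.65 z 0.05985313619362083 F tool [-0.3 -0.9  0.9] lever if touching 1.122 ball sideways mm -0.8402886252724348 face dir 0.04742729720565775
```

{"api": "arm_command", "payload": {"series": [[[0, 0, -2, 0.03], [0, 0, -2, 0.03], [0, 0, -2, 0], [0, 0, 0, 0]]]}}

```text
t: 20.05
tcp_pos: [0.5193, -0.0602, 0.0599]
tool_rot: [0.601, 0.373, -0.601, 0.373]
force: [-1.6, -1.3, -0.2]
finger_gap: 0.004
```

```bash
python3 -c "
from h import *
lev()"
```

```text
t 20.05 z 0.0598609632089718 F tool [ 0.2 -0.9  1.9] lever if touching 1.214 ball sideways mm -2.2591008741908594 face dir 0.0801927451185298
```

{"api": "arm_command", "payload": {"series": [[[0, 0, -1, 0], [0, 0, -1, 0], [0, 0, -1, 0], [0, 0, 0, 0]]]}}

```text
t: 20.45
tcp_pos: [0.5201, -0.0583, 0.0599]
tool_rot: [-0.6, -0.373, 0.601, -0.373]
force: [-2.8, -3.3, 1.2]
finger_gap: -0.002
```

```bash
python3 -c "
from h import *
lev()"
```

```text
t 20.45 z 0.05988534544175253 F tool [-1.2 -1.1  4.3] lever if touching 1.247 ball sideways mm -1.9627523476217676 face dir 0.11293713639095881
```

Force is rising (4.3 N), as it should near the stop. Pushing on a little to confirm.

{"api": "arm_command", "payload": {"series": [[[0, 0, -1, 0], [0, 0, -1, 0], [0, 0, -1, 0], [0, 0, 0, 0], [0, 0, 0, 0]]]}}

```text
t: 20.95
tcp_pos: [0.5203, -0.0578, 0.0599]
tool_rot: [-0.599, -0.373, 0.602, -0.374]
force: [-6.7, -11.8, 1.2]
finger_gap: -0.001
```

```bash
python3 -c "
from h import *
lev()"
```

```text
t 20.95 z 0.05987083595914284 F tool [-1.1 -0.8 13.5] lever if touching 1.255 ball sideways mm -1.7803886905696227 face dir 0.12281161263938423
```

That is a hard stop at 13.5 N. Backing off, lifting, and moving clear for the final look.

{"api": "arm_command", "payload": {"series": [[[0, 0, 5, 0], [0, 0, 8, 0], [0, 0, 8, 0], [-20, 0, 0, 0], [-25, 0, 0, 0], [-30, 0, 0, 0], [-30, 0, 0, 0], [0, 0, 0, 0]]]}}

```text
t: 21.75
tcp_pos: [0.5157, -0.075, 0.1688]
tool_rot: [0.603, 0.37, -0.599, 0.375]
force: [1.1, -0.7, 0.9]
finger_gap: 0.002
```

```bash
python3 -c "
from h import *
lev(); to([.36,-.42,.165])"
```

```text
t 21.75 z 0.16883530086355847 F tool [-0.9  1.3  0.2] lever if touching 0.982 ball sideways mm -5.10248438054901 face dir -0.15319550023785156
shift tool mm [  3.4  14.1 378.3]
```

{"api": "arm_command", "payload": {"series": [[[0, 1, 38, 0], [0, 1, 38, 0], [0, 1, 38, 0], [0, 1, 38, 0], [0, 1, 38, 0], [0, 1, 38, 0], [0, 1, 38, 0], [0, 1, 38, 0], [0, 1, 38, 0], [0, 0, 0, 0]]]}}

```text
t: 22.75
tcp_pos: [0.367, -0.3891, 0.1644]
tool_rot: [-0.602, -0.37, 0.602, -0.372]
force: [0.9, 0.2, -0.3]
finger_gap: 0.002
```

```bash
python3 - <<'E'
from h import *
im=np.hstack([cv2.resize(snapshot('top')[150:300,280:410,::-1],None,fx=3,fy=3,interpolation=3),cv2.resize(snapshot('scene')[140:290,285:415,::-1],None,fx=3,fy=3,interpolation=3)])
cv2.imwrite('pics/b8.png',im)
E
```

```text
(no output)
```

View pics/b8.png

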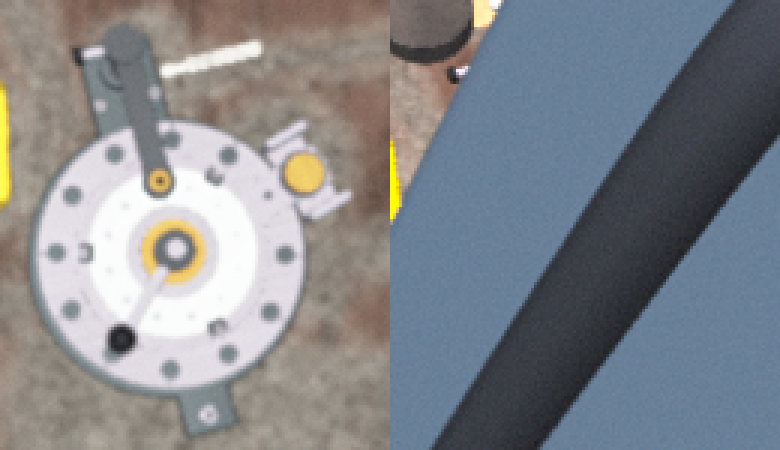

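The top half shows the button at (303,173) over the next hole and the ball at (121,339). The loose tools look undisturbed. Now a numeric check of the angles.

```bash
python3 - <<'E'
from h import *
p=least=np.array([0.5822,-0.0708,0.2669])
f=lambda uv,z:unproj('top',[(280+(uv[0]+.5)/3-.5,150+(uv[1]+.5)/3-.5)],z)[0][:2]-p[:2]
for z in(.068,.062):
  d=f((303,173),z);print('button r,table',np.hypot(*d),np.arctan2(d[1],d[0])-p[2]+1.83)
d=f((121,339),.0915);print('ball r,lever',np.hypot(*d),(3.55-(np.arctan2(d[1],d[0])-p[2]))%(2*np.pi))
a=cv2.imread('pics/t1.png');b=cv2.resize(snapshot('top')[:,:,::-1],None,fx=1.25,fy=1.25); t0=cv2.imread('pics/t0.png')
m=(np.abs(b.astype(int)-t0).max(2)>70).astype('uint8'); n,_,st,_=cv2.connectedComponentsWithStats(cv2.morphologyEx(m,cv2.MORPH_OPEN,np.ones((2,2))));print([tuple(s) for s in st[1:] if s[4]>12])
print(status.sense()['force'],status.sense()['t'])
E
```

```text
button r,table 0.09662319003863762 0.5452225767851253
button r,table 0.09776406850345018 0.5464004865411014
ball r,lever 0.06439280933903109 1.209193083428615
[(np.int32(463), np.int32(240), np.int32(15), np.int32(17), np.int32(127)), (np.int32(470), np.int32(253), np.int32(16), np.int32(15), np.int32(187)), (np.int32(437), np.int32(261), np.int32(6), np.int32(5), np.int32(22)), (np.int32(475), np.int32(265), np.int32(22), np.int32(12), np.int32(106)), (np.int32(461), np.int32(268), np.int32(6), np.int32(6), np.int32(23)), (np.int32(390), np.int32(272), np.int32(6), np.int32(7), np.int32(22)), (np.int32(451), np.int32(274), np.int32(6), np.int32(6), np.int32(21)), (np.int32(489), np.int32(275), np.int32(10), np.int32(4), np.int32(30)), (np.int32(479), np.int32(281), np.int32(16), np.int32(7), np.int32(75)), (np.int32(479), np.int32(287), np.int32(17), np.int32(16), np.int32(195)), (np.int32(387), np.int32(291), np.int32(3), np.int32(6), np.int32(18)), (np.int32(415), np.int32(299), np.int32(6), np.int32(6), np.int32(28)), (np.int32(426), np.int32(300), np.int32(5), np.int32(5), np.in
[... 534 characters left out ...]
nt32(760), np.int32(441), np.int32(12), np.int32(14), np.int32(66)), (np.int32(710), np.int32(448), np.int32(39), np.int32(52), np.int32(549)), (np.int32(744), np.int32(452), np.int32(19), np.int32(21), np.int32(203)), (np.int32(705), np.int32(456), np.int32(12), np.int32(26), np.int32(68)), (np.int32(764), np.int32(456), np.int32(8), np.int32(11), np.int32(49)), (np.int32(666), np.int32(458), np.int32(8), np.int32(9), np.int32(33)), (np.int32(768), np.int32(461), np.int32(32), np.int32(19), np.int32(165)), (np.int32(759), np.int32(478), np.int32(8), np.int32(3), np.int32(19)), (np.int32(795), np.int32(490), np.int32(5), np.int32(10), np.int32(30))]
[-0.66326995 -0.65391375  0.0628309 ] 22.9
```

The table is at about 0.545 (hole at 0.524 ± 0.02) and the lever at about 1.21. To confirm the plunger's height with both cameras, I'll clear the scene view.

{"api": "arm_command", "payload": {"series": [[[0, -11, 34, 0], [0, -11, 34, 0], [0, -11, 34, 0], [0, -11, 34, 0], [0, -11, 34, 0], [0, -11, 34, 0], [0, -11, 34, 0], [0, -11, 34, 0], [0, 0, 0, 0]]]}}

```text
t: 23.8
tcp_pos: [0.1668, -0.5912, 0.1647]
tool_rot: [-0.601, -0.371, 0.602, -0.373]
force: [-0.3, 0.3, -0.1]
finger_gap: 0.002
```

```bash
python3 - <<'E'
from h import *
from scipy.optimize import least_squares
def cen(im,n,P):
    u=proj(n,P)[0]; x0,y0=(u-13).astype(int); h=cv2.cvtColor(im[y0:y0+27,x0:x0+27],cv2.COLOR_BGR2HSV)
    m=cv2.inRange(h,(15,90,120),(35,255,255)); k,l,st,c=cv2.connectedComponentsWithStats(m); i=1+np.argmax(st[1:,4]); return c[i]+[x0,y0],st[i,4]
old={n:cv2.imread(f'pics/{f}.png') for n,f in(('top','t0'),('scene','s0'))}
def tri(ims,P0):
    c={n:cen(ims[n],n,P0) for n in ims}; r=lambda P:np.concatenate([proj(n,P)[0]-c[n][0] for n in c])
    s=least_squares(r,P0,x_scale=.01); print(s.x.round(4),[v[1] for v in c.values()],np.abs(s.fun).max().round(2))
tri({n:cv2.resize(o,(640,400),interpolation=cv2.INTER_AREA) for n,o in old.items()},[.581,-.1686,.068])
tri({n:snapshot(n)[:,:,::-1].copy() for n in old},[.6324,-.1552,.068])
E
```

```text
[ 0.5809 -0.1676  0.0687] [np.int32(138), np.int32(116)] 0.02
[ 0.633  -0.1534  0.0682] [np.int32(135), np.int32(111)] 0.02
```

Triangulated, the button is at 68.2 mm now and was 68.7 mm at the start (home is 68). The plunger is home, so I'm handing in.

```bash
python3 -c "
from h import *
print(ticket.sign_off())"
```

```text
the job is handed in; nothing more can be done
None
```

The table is now one hole further anticlockwise with the plunger home, and the clamp lever is hard against its stop. I handed the job in at about 24 s of the 61 s, with the arm well clear.

**What I did:** I pressed the plunger fully in and swung the arm off its hole. I then let the button go and pushed on a cheek of the fork until the plunger snapped into the next hole. Last, I pushed the lever clockwise until it stopped.

**Last checks:**
- **Table:** it read about 0.545 rad. The hole is at 0.524 with 0.02 play, so it sits at the forward edge of the play, within measuring error.
- **Plunger:** the button is 68.2 mm high by both cameras, against 68 when fully out. When I felt for it with the finger, it met the tip at its home height.
- **Lever:** it read about 1.21 rad against a stop at 1.2, and pushing on it met a hard stop at 13.5 N.
- **Loose tools:** comparing the top view before and after shows no change around the jig other than the jig itself. The lower right corner did change, which I take to be the robot's own arm but did not check.

**What disagreed:**
- **Fingertips:** they were about 26 mm higher than the reported position, which I found by feeling for the button and corrected for from then on.
- **Lever force:** it read only 1–2 N on the way round, a little under the stated 2–3 N.

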